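Zero the turns counter and lock it with its pin

TASK

The turns counter has been left wound on. Turn its black bar knob counter-clockwise until you feel the red arm come fully home against the zero stop in the fork, moving the arm by the knob only and not wrenching the knob hard once the arm has met the stop. Then take the yellow-handled locking pin from the orange rack and push it down through the fork and the arm until its collar sits flush on the fork, leaving the other tools and the jar where they are.

Things in the scene. Friction and masses are not known exactly. Their poses are not given: they have to be found in the camera images.
- counter: Turns counter, fixed to the bench: green housing 190 x 190 mm, top face 50 mm above the bench. Origin: centre of the underside, straight below the knob's vertical axis; z up. An aluminium fork stands on it, 72 mm from that axis towards the housing's own -y. Zero is where the red arm meets the fork's web, which closes the fork's gap on the housing's +x side.
- fork_hole (a point): Centre of the fork's hole at the top face of its upper plate, 103 mm above the bench. Fork 44 x 44 mm (54 with the web): lower block 50 to 75 mm, upper plate 93 to 103 mm above the bench, gap between. Hole 15 mm in diameter, straight down through both to the housing's top, 53 mm deep.
- lug: Red flat arm (lug) 10 mm thick, 79 to 89 mm above the bench, 36 mm wide, reaching 90 mm from the knob's axis along its own -y; origin on the axis. At zero it has the yaw of counter and its end is in the fork; at the start it stands 2.4 to 3.6 rad CLOCKWISE (from above) of that. Friction (about 0.05 N m) holds it where it is left. The fingers may not push it.
- lug_hole (a point): Centre of the hole (16.5 mm in diameter) in the arm's end, at the arm's top face, 72 mm from the knob's axis. At zero it lies 14 mm straight below fork_hole.
- knob: Black knob on the axis; origin at its foot's underside, 93 mm above the bench. Foot radius 28 mm, 6 mm high; on it a grip bar along its own y, 64 x 18 mm, 99 to 135 mm above the bench. It drives the arm through a spring (0.5 N m/rad): at rest parallel to the arm, about 0.1 rad ahead while turning, more at the stop; over 0.75 rad ahead counts as wrenched. Often needs a regrasp.
- knob_top (a point): Centre of the top of the knob's bar, 135 mm above the bench, on the axis.
- pin: Loose steel locking pin, upright: shank 12 mm in diameter and 50 mm long with a tapered tip, collar 30 mm in diameter and 6 mm thick above it, then a yellow square handle 22 x 22 mm, flats across its own x and y, 34 mm high. 90 mm long in all, 0.09 kg. Origin: centre of the tip; z along the pin to the handle. At the start it hangs by its collar in the orange rack, tip 10 mm above the bench.
- pin_head (a point): Centre of the top of the pin's handle, 90 mm above its tip.
- rack: Orange drill-bit rack, fixed, 60 x 180 mm and 60 mm high; origin: centre of the underside. The pin's hole (16 mm) is 55 mm towards its own +y; short drill bits stand on the other half, up to 93 mm above the bench.
- mallet: Bystander: silicone mallet lying down, 220 mm long, 52 mm high; leave alone.
- jar: Bystander: glass jar of screws, 72 mm in diameter, 87 mm high, origin under its centre; leave alone.
- caliper: Bystander: steel caliper lying flat, 180 mm long; leave alone.
- countersink: Bystander: blue-handled countersink lying down, 136 mm long, 26 mm high; leave alone.
There are look-alikes about, which are no part of the job. Of the things shaped like the pin, the steel one is meant.

How it is judged:
By the outcome, as a careful person would: the job done as asked, in the order asked, and still so for the second after the job is handed in, with the robot touching nothing.
It also fails if it takes over 72 s, if anything falls off the work surface, if the arm or the gripper's body presses on something with over 40 N, if the wrist force passes 120 N, or if a joint passes its speed limit or range.

ROBOT

A 6-joint arm with a two-finger parallel gripper is mounted at the origin on the work surface. World frame = base frame: x ahead of the robot, y to its left, z up, the work surface at z = 0. Lengths are in mm, angles in rad, forces in N, time in s.
With the tool pointing down it reaches from about 275 to 1000 mm from the base axis. Payload 8.4 kg.
Tool frame: the origin (TCP) lies midway between the tips of the shut fingers; the grasp point (between the pads) lies 19 mm behind it; z points along the fingers, y is the line along which they close (so a half turn about z gives the same grasp; the last joint's range is limited). The gripper opens to 85 mm and grips with 20 to 120 N. Pads are 22 mm wide; open, the fingers measure 114 mm over their backs; the gripper's body (76 mm by 85 mm) begins 54 mm behind the grasp point. The pads swing forward as they close: fully open they stand 13 mm farther back than shut.
Start: joints at [1.099, 0.353, 1.633, -0, 1.155, -0.002], TCP at [282.941, 557.29, 231.281] pointing down, gripper open.
Joint ranges: [-2.63, 2.63], [-0.92, 2.1], [0.06, 2.66], [-1.3, 4.44], [0, 2.69], [-3.02, 3.02]. Speed limits (rad/s): [2.22, 2.22, 2.79, 3.14, 3.14, 3.14].

INTERFACE

Orientations are given as [roll, pitch, yaw] about the fixed x, y, z axes, in that order (R = Rz(yaw) Ry(pitch) Rx(roll)).
In Python, from rig import monitor, imaging, r gives the robot as it stands.
- The arm moves only by the tool drive_tool, never from a script. Its argument "plan" is a list of rows, each an object of numbers: "x", "y", "z": the shift along the tool's x, y, z in units of 50 mm (1.0 is 50 mm); "ax", "ay", "az": the turn, a rotation vector about the tool's x, y, z in units of 6 degrees (1.0 is 6 degrees); "hand": the finger opening in mm, from 0 to 85.4. In form: [{"x": .., "y": .., "z": .., "ax": .., "ay": .., "az": .., "hand": ..}, ...]. A call has 1 to 8 rows; each row is the pose to reach, as a shift and turn from the pose commanded when the call began, along the tool's axes at that moment; what a row does not reach only later rows make up. A row lasts 1/10 s, in which the tool goes at most 50 mm and 8.59 degrees, less where a joint would pass 70% of its speed; a pose out of reach is approached as far as the arm can. A call with a gripper value outside its range is refused whole. The fingers move at their own pace and stop on an object; "grip_force" is the grip in N (left out, the last holds). Time passes only in rows, so rows that repeat a pose let the fingers close. It gives the time, the measured TCP pose, the force, the opening and the grip force at its end, in the units of the state.
- monitor.sense(): the state, without advancing time (a new reading comes with each control period).
- imaging.grab_frame(name): name is "scene" or "top"; returns the picture (400x640x3 uint8, red, green, blue); there is no depth.
- imaging.camera_info(name): a dict with "mtx" (3x3 intrinsics, pixels), "R" (3x3) and "t" (3): a world point X has camera coordinates R X + t. Camera axes: x right, y down, z forward; pixel columns grow to the right and rows downward; lengths in mm; the calibration is good to about 2 mm. A picture is of the moment at which its call begins. camera_info takes no time and is no camera call.
- r.sign_off(): hands the job in; it is judged then, once.
The state is a dict: "clock": time; "qpos": joint angles; "qvel": joint speeds; "joint_efforts": joint torques, N m; "eef_pos": TCP position; "tcp_rot": TCP orientation; "contact_force": force on the tool from outside, world axes, zero at the start; "wrist_torque": the same for the moment, N m; "opening": opening from 0.0 (shut) to 1.0 (fully open); "grasp_force": force on a finger pad.
Only numpy, scipy, OpenCV 4.12 (cv2) and the standard library are available. Lean on these libraries where they do the work, as an engineer would, in place of code of your own. Each camera call takes 0.05 s, during which the arm holds its last target. There are 200 camera calls.

## Working session

There is one attempt and no reset: what is moved stays moved. The work goes in short steps, Python scripts to look and compute and a tool call to move; the robot and the scene stay as the last step left them, time stands still between calls to the robot, and variables do not carry over. Pictures are saved under pics/ and viewed, at most 10 in all, crops included, and the job is handed in when it is done.

Besides the shell and the picture viewer there is one more tool, called after "Call:" as name([rows], argument=value, ...), one row to a line, values as JSON. drive_tool: Moves the arm, as the interface text tells. Its arguments: {"type":"object","properties":{"plan":{"type":"array","items":{"type":"object","properties":{"x":{"type":"number"},"y":{"type":"number"},"z":{"type":"number"},"ax":{"type":"number"},"ay":{"type":"number"},"az":{"type":"number"},"hand":{"type":"number"}}}},"grip_force":{"type":"number"}},"required":["plan"]}

```bash
mkdir -p pics; ls
python3 - <<'E'
from rig import monitor, imaging, r
import cv2, numpy as np
for n in("scene","top"):
    f=imaging.grab_frame(n); cv2.imwrite(f"pics/{n}0.png",f[:,:,::-1]); c=imaging.camera_info(n)
    print(n,np.round(c["mtx"],1).tolist(),np.round(c["R"],3).tolist(),np.round(c["t"],1))
print(monitor.sense())
E
```

```text
pics
scene [[477.3, 0.0, 316.8], [0.0, 477.3, 195.9], [0.0, 0.0, 1.0]] [[0.81, 0.586, 0.023], [0.363, -0.471, -0.804], [-0.461, 0.66, -0.594]] [-546.9  -87.2 1524.3]
top [[415.9, 0.0, 324.6], [0.0, 415.9, 199.0], [0.0, 0.0, 1.0]] [[0.024, -0.999, 0.023], [-0.983, -0.028, -0.184], [0.185, -0.018, -0.983]] [ 62.  603.3 964.6]
{'clock': 0.1, 'qpos': array([ 1.09860712e+00,  3.53576108e-01,  1.63404598e+00, -2.48472256e-05,
        1.15521263e+00, -2.39414946e-03]), 'qvel': array([-0.00039115, -0.00294261, -0.00101923, -0.00099409,  0.00054151,
       -0.00094647]), 'joint_efforts': array([-3.17551430e-04, -6.06352544e+01, -3.42826939e+01, -7.56732925e-05,
        3.88584071e-03,  6.18575928e-05]), 'eef_pos': array([282.75082816, 556.90924031, 230.64439625]), 'tcp_rot': array([-3.14035054e+00,  1.97460220e-05,  2.67180766e+00]), 'contact_force': array([-0.06357261, -0.17065046, -0.52894826]), 'wrist_torque': array([-0.00355121, -0.01589421, -0.03224875]), 'grasp_force': 0.0, 'opening': 1.0008717039318415}
```

View pics/scene0.png

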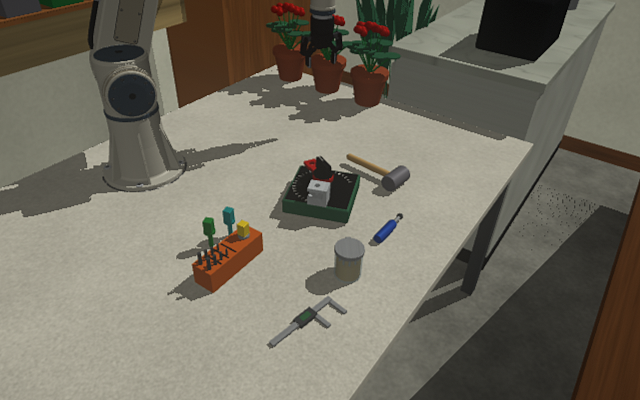

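View pics/top0.png

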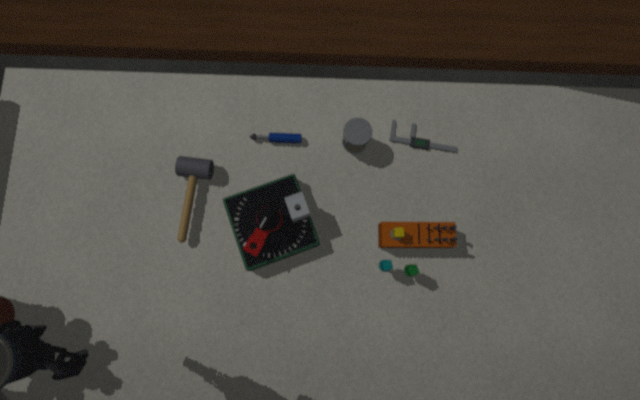

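The scene view shows the counter at about (322,192), the rack at (228,258) with the yellow head at (243,229), and cyan and green look-alikes at (229,216) and (209,227). In the top view the fork is at (297,206), the red arm points to (257,242), and the yellow head is at (399,232). Cyan (386,266) and green (411,270) stand outside the rack, so I'll enlarge to confirm.

```bash
cat > h.py <<'E'
from rig import monitor, imaging, r
import cv2, numpy as np
def ray(n,uv):
    c=imaging.camera_info(n);R=np.array(c["R"]);t=np.array(c["t"])
    d=R.T@np.linalg.inv(c["mtx"])@np.array([uv[0],uv[1],1.]);return -R.T@t,d
def onz(n,uv,z):
    o,d=ray(n,uv);return o+d*(z-o[2])/d[2]
def proj(n,X):
    c=imaging.camera_info(n);p=c["mtx"]@(np.array(c["R"])@np.array(X)+c["t"]);return p[:2]/p[2]
def tri(a,b):
    (o1,d1),(o2,d2)=ray("scene",a),ray("top",b)
    s=np.linalg.lstsq(np.c_[d1,-d2],o2-o1,rcond=None)[0]
    p,q=o1+s[0]*d1,o2+s[1]*d2;return (p+q)/2,np.linalg.norm(p-q)
def comps(img,lo,hi,amin=8):
    m=cv2.inRange(cv2.cvtColor(img,cv2.COLOR_RGB2HSV),lo,hi)
    n,l,s,c=cv2.connectedComponentsWithStats(m);return [(l==i,s[i],c[i]) for i in range(1,n) if s[i][4]>=amin]
E
python3 - <<'E'
from h import *
s=cv2.imread("pics/scene0.png");t=cv2.imread("pics/top0.png")
def crop(i,x,y,w,h,k):return cv2.resize(i[y:y+h,x:x+w],None,fx=k,fy=k,interpolation=cv2.INTER_CUBIC)
a=np.hstack([crop(t,215,165,110,110,3.6363),crop(t,365,205,100,75,4)[:, :400] if 0 else cv2.copyMakeBorder(crop(t,365,205,100,75,4),0,100,0,0,cv2.BORDER_CONSTANT)])
b=cv2.resize(np.hstack([s[140:230,270:370],s[200:290,180:280]]),(444,200),interpolation=cv2.INTER_CUBIC)
b=cv2.copyMakeBorder(b,0,0,0,800-444,cv2.BORDER_CONSTANT)
cv2.imwrite("pics/crop1.png",np.vstack([a,b]))
for n,i in(("scene",s),("top",t)):
    i=i[:,:,::-1].copy()
    for nm,lo,hi in(("yel",(24,140,80),(34,255,255)),("red",(0,170,70),(5,255,255)),("org",(6,170,70),(16,255,255)),("green",(65,60,25),(85,255,110))):
        for m,st,c in comps(i,lo,hi,25):
            p=np.argwhere(m)[:,::-1].astype(np.float32);rc=cv2.minAreaRect(p)
            if 180<c[0]<470 and c[1]>130: print(n,nm,st.tolist(),c.round(1),[np.round(v,1) for v in rc], cv2.boxPoints(rc).round(1).tolist())
E
```

```text
scene yel [237, 220, 12, 17, 156] [242.7 228. ] [array([242.5, 228. ]), array([16., 11.]), np.float64(90.0)] [[237.0, 220.0], [248.0, 220.0], [248.0, 236.0], [237.0, 236.0]]
scene red [304, 159, 12, 12, 75] [310.8 163.9] [array([311.5, 163. ]), array([12. ,  9.2]), np.float64(45.0)] [[304.0, 162.0], [310.5, 155.5], [319.0, 164.0], [312.5, 170.5]]
scene red [325, 176, 9, 6, 25] [329.8 179.2] [array([329.8, 179.5]), array([3.8, 8.9]), np.float64(60.3)] [[325.0, 180.0], [332.79998779296875, 175.60000610351562], [334.70001220703125, 178.89999389648438], [326.8999938964844, 183.3000030517578]]
scene org [193, 227, 70, 65, 1723] [231.3 258.4] [array([227.8, 256.2]), array([34.9, 80.6]), np.float64(49.4)] [[185.8000030517578, 269.1000061035156], [247.0, 216.6999969482422], [269.79998779296875, 243.1999969482422], [208.60000610351562, 295.70001220703125]]
scene green [312, 175, 48, 48, 444] [340.5 206.5] [array([343.4, 204.8]), array([30.8, 60.3]), np.float64(53.7)] [[310.0, 210.1999969482422], [358.70001220703125, 174.5], [376.8999938964844, 199.39999389648438], [328.20001220703125, 235.0]]
[... 1277 characters left out ...]
[270, 175, 30, 17, 87] [288.  181.1] [array([285.9, 180.5]), array([30.1, 14.6]), np.float64(14.0)] [[269.5, 183.89999389648438], [273.1000061035156, 169.8000030517578], [302.20001220703125, 177.10000610351562], [298.70001220703125, 191.1999969482422]]
top green [224, 183, 95, 87, 544] [265.1 238.3] [array([270.4, 222.1]), array([76., 78.]), np.float64(69.8)] [[220.6999969482422, 199.89999389648438], [293.8999938964844, 172.89999389648438], [320.1000061035156, 244.3000030517578], [246.89999389648438, 271.20001220703125]]
top green [404, 265, 14, 11, 102] [410.8 270. ] [array([410.5, 270. ]), array([10., 13.]), np.float64(90.0)] [[404.0, 265.0], [417.0, 265.0], [417.0, 275.0], [404.0, 275.0]]
```

View pics/crop1.png

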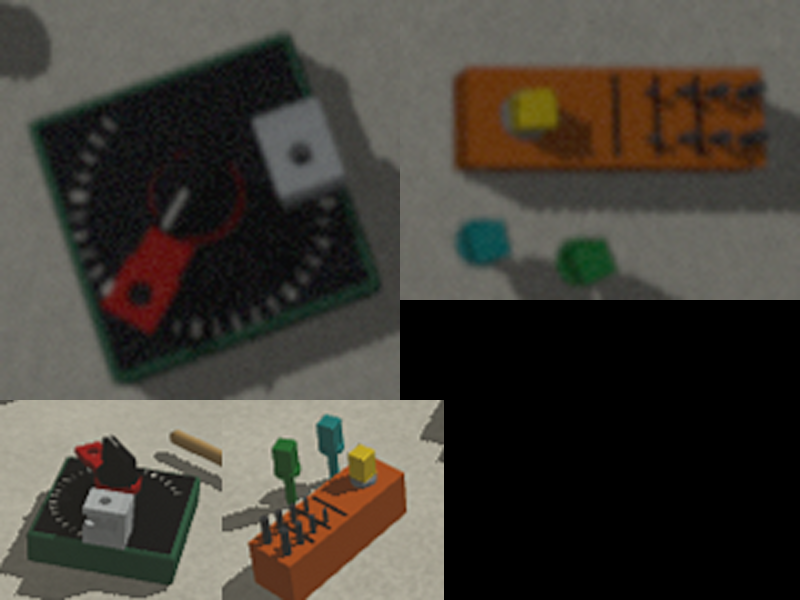

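Crop: the yellow-headed pin with a grey steel collar, seated in the rack at top-view (398,232), is the only match. Cyan and green stand on their own stalks outside the rack. The fork hole is at top (297.5,207.1), the arm hole at top (253.5,245.6), and the pointer line runs along the knob bar.

Run:
```python
from h import *
T=lambda x,y:(x/3.6363+215-.4,y/3.6363+165-.4)
C=np.array([onz("top",T(*p),50) for p in((30,122),(285,38),(380,285),(118,380))]);print("corners",C.round(1).tolist(),[round(np.linalg.norm(C[i]-C[i-1]),1) for i in range(4)])
c=C.mean(0);f=onz("top",T(300,153),103);l=onz("top",T(140,293),89)
print("centre",c,"fork",f,np.linalg.norm((f-c)[:2]),"lughole",l,np.linalg.norm((l-c)[:2]))
ang=lambda v:np.arctan2(v[1],v[0])
for i in range(4):print("edge",np.degrees(ang(C[i]-C[i-1])))
print("fork dir",np.degrees(ang(f-c)),"lug dir",np.degrees(ang(l-c)))
p,q=[onz("top",T(*a),135) for a in((185,190),(165,228))];print("pointer",p,q,np.degrees(ang(q-p)))
for n,uv in(("fork scene",None),):
    print("proj fork in scene",proj("scene",f),"corners",[proj("scene",x).round(1).tolist() for x in C])
print("yellow tri",tri((242.7,228),(397.9,232.1)), onz("top",(397.9,232.1),85),onz("scene",(242.7,228),85))
O=np.array([onz("top",u,60) for u in((379,223),(453.5,223),(379,246))]);print("rack",O.round(1).tolist())
t=cv2.imread("pics/top0.png");s=cv2.imread("pics/scene0.png")
for n,u in(("pin top",onz("top",(397.9,232.1),85)),):
    for z in(100,66): print(z,proj("top",[u[0],u[1],z]),proj("scene",[u[0],u[1],z]))
print(monitor.sense()["clock"])
```

```text
corners [[597.2, 327.3, 50.0], [660.6, 157.9, 50.0], [493.8, 88.4, 50.0], [427.3, 258.1, 50.0]] [np.float64(183.5), np.float64(180.9), np.float64(180.7), np.float64(182.3)]
centre [544.73330222 207.93816047  50.        ] fork [572.3483379  142.20135368 103.        ] 71.30159859718044 lughole [481.6013524  241.15446722  89.        ] 71.3369898560727
edge 22.1411489646569
edge -69.48409768029646
edge -157.38386815260876
edge 111.39522848516171
fork dir -67.21346252495351 lug dir 152.249302602239
pointer [542.00853799 210.29436293 135.        ] [518.27151585 221.28574262 135.        ] 155.1536006058354
proj fork in scene [317.66617442 185.08920845] corners [[360.0, 174.4], [347.0, 209.9], [283.0, 199.6], [301.1, 165.4]]
yellow tri (array([520.41544836, -96.94742997,  85.2865949 ]), np.float64(2.6798444640749826)) [521.40740559 -96.06631324  85.        ] [519.13500922 -97.57243795  85.        ]
rack [[545.1, -55.2, 60.0], [550.0, -237.0, 60.0], [489.5, -55.3, 60.0]]
100 [399.17001051 231.41650485] [243.38601259 223.33726625]
66 [396.34519046 232.9367685 ] [244.33171038 233.91460427]
0.1
```

```bash
cat >> h.py <<'E'
from scipy.spatial.transform import Rotation as Ro
def go(p,yawdeg,s=None):
    s=s or monitor.sense();R=Ro.from_euler("xyz",s["tcp_rot"])
    G=Ro.from_euler("xyz",[np.pi,0,np.radians(yawdeg)])
    d=R.inv().apply(np.array(p)-s["eef_pos"])/50;w=np.degrees((R.inv()*G).as_rotvec())/6
    print("shift",d.round(3),"turn",w.round(3),"clock",round(s["clock"],2),"q",s["qpos"].round(2),"pos",s["eef_pos"].round(1),"yaw",np.degrees(s["tcp_rot"][2]).round(1),"tz",s["wrist_torque"].round(3),"F",s["contact_force"].round(1))
E
python3 -c "
from h import *
go([545,208,200],30)"
```

```text
shift [-7.836 -3.847  0.618] turn [-7.0000e-03  1.3000e-02  2.0514e+01] clock 0.1 q [ 1.1   0.35  1.63 -0.    1.16 -0.  ] pos [282.8 556.9 230.6] yaw 153.1 tz [-0.004 -0.016 -0.032] F [-0.1 -0.2 -0.5]
```

Call:
drive_tool([
  {"x": -7.84,"y": -3.85,"z": 0.6,"az": 20.5,"hand": 60},
  {"x": -7.84,"y": -3.85,"z": 0.6,"az": 20.5,"hand": 60},
  {"x": -7.84,"y": -3.85,"z": 0.6,"az": 20.5,"hand": 60},
  {"x": -7.84,"y": -3.85,"z": 0.6,"az": 20.5,"hand": 60},
  {"x": -7.84,"y": -3.85,"z": 0.6,"az": 20.5,"hand": 60},
  {"x": -7.84,"y": -3.85,"z": 0.6,"az": 20.5,"hand": 60},
  {"x": -7.84,"y": -3.85,"z": 0.6,"az": 20.5,"hand": 60},
  {"x": -7.84,"y": -3.85,"z": 0.6,"az": 20.5,"hand": 60},
], grip_force=40)

```text
invalid input
```

```bash
python3 -c "
from h import *
go([545,208,180],-26)"
```

```text
shift [-7.836 -3.847  1.018] turn [0.0000e+00 1.9000e-02 2.9847e+01] clock 0.1 q [ 1.1   0.35  1.63 -0.    1.16 -0.  ] pos [282.8 556.9 230.6] yaw 153.1 tz [-0.004 -0.016 -0.032] F [-0.1 -0.2 -0.5]
```

Call:
drive_tool([
  {"x": -7.84,"y": -3.85,"z": 0.6,"ax": 0,"ay": 0,"az": 20.5,"hand": 60},
  {"x": -7.84,"y": -3.85,"z": 0.6,"ax": 0,"ay": 0,"az": 20.5,"hand": 60},
  {"x": -7.84,"y": -3.85,"z": 0.6,"ax": 0,"ay": 0,"az": 20.5,"hand": 60},
  {"x": -7.84,"y": -3.85,"z": 0.6,"ax": 0,"ay": 0,"az": 20.5,"hand": 60},
  {"x": -7.84,"y": -3.85,"z": 0.6,"ax": 0,"ay": 0,"az": 20.5,"hand": 60},
  {"x": -7.84,"y": -3.85,"z": 0.6,"ax": 0,"ay": 0,"az": 20.5,"hand": 60},
  {"x": -7.84,"y": -3.85,"z": 0.6,"ax": 0,"ay": 0,"az": 20.5,"hand": 60},
  {"x": -7.84,"y": -3.85,"z": 0.6,"ax": 0,"ay": 0,"az": 20.5,"hand": 60},
], grip_force=40)

```text
clock: 0.9
eef_pos: [523.4, 236.4, 203.6]
tcp_rot: [-3.141, 0.0, 1.466]
contact_force: [0.0, 1.2, 0.1]
opening: 0.704
grasp_force: 0.0
```

```bash
python3 -c "
from h import *
go([545,208,180],-26)"
```

```text
shift [-0.519  0.488  0.471] turn [-1.0000e-03  4.0000e-03  1.8328e+01] clock 0.9 q [0.42 0.3  1.77 0.   1.07 0.53] pos [523.4 236.4 203.6] yaw 84.0 tz [ 0.037 -0.063  0.02 ] F [0.  1.2 0.1]
```

Call:
drive_tool([
  {"x": -0.45,"y": 0.45,"z": 0.4,"ax": 0,"ay": 0,"az": 12,"hand": 60},
  {"x": -0.45,"y": 0.45,"z": 0.4,"ax": 0,"ay": 0,"az": 12,"hand": 60},
  {"x": -0.45,"y": 0.45,"z": 0.4,"ax": 0,"ay": 0,"az": 12,"hand": 60},
  {"x": -0.45,"y": 0.45,"z": 0.4,"ax": 0,"ay": 0,"az": 18.3,"hand": 60},
  {"x": -0.45,"y": 0.45,"z": 0.4,"ax": 0,"ay": 0,"az": 18.3,"hand": 60},
  {"x": -0.45,"y": 0.45,"z": 0.4,"ax": 0,"ay": 0,"az": 18.3,"hand": 60},
  {"x": -0.45,"y": 0.45,"z": 0.4,"ax": 0,"ay": 0,"az": 18.3,"hand": 60},
  {"x": -0.45,"y": 0.45,"z": 0.4,"ax": 0,"ay": 0,"az": 18.3,"hand": 60},
])

```text
clock: 1.7
eef_pos: [542.6, 213.6, 183.5]
tcp_rot: [3.142, 0.001, 0.266]
contact_force: [0.6, 0.7, 0.0]
opening: 0.704
grasp_force: 0.0
```

```bash
python3 -c "
from h import *
go([545,208,180],-27.5)"
```

```text
shift [0.017 0.12  0.07 ] turn [3.00e-03 6.00e-03 7.12e+00] clock 1.7 q [0.37 0.34 1.77 0.   1.03 1.68] pos [542.6 213.6 183.5] yaw 15.2 tz [-0.047 -0.001 -0.007] F [0.6 0.7 0. ]
```

Call:
drive_tool([
  {"x": 0.02,"y": 0.12,"z": 0.07,"ax": 0,"ay": 0,"az": 7,"hand": 60},
  {"x": 0.02,"y": 0.12,"z": 0.07,"ax": 0,"ay": 0,"az": 7,"hand": 60},
  {"x": 0.02,"y": 0.12,"z": 0.07,"ax": 0,"ay": 0,"az": 7,"hand": 60},
  {"x": 0.02,"y": 0.12,"z": 0.07,"ax": 0,"ay": 0,"az": 7,"hand": 60},
  {"x": 0.02,"y": 0.12,"z": 0.07,"ax": 0,"ay": 0,"az": 7,"hand": 60},
  {"x": 0.02,"y": 0.12,"z": 0.07,"ax": 0,"ay": 0,"az": 7,"hand": 60},
  {"x": 0.02,"y": 0.12,"z": 0.07,"ax": 0,"ay": 0,"az": 7,"hand": 60},
])

```text
clock: 2.4
eef_pos: [545.3, 208.1, 180.1]
tcp_rot: [3.141, 0.0, -0.457]
contact_force: [-0.1, 0.4, 0.0]
opening: 0.706
grasp_force: 0.0
```

```bash
python3 -c "
from h import *
go([544.7,208,107],-27.5)"
```

```text
shift [-0.009  0.006  1.462] turn [0.004 0.003 0.216] clock 2.4 q [0.36 0.34 1.77 0.   1.03 2.39] pos [545.3 208.1 180.1] yaw -26.2 tz [ 0.012 -0.023 -0.011] F [-0.1  0.4  0. ]
```

Call:
drive_tool([
  {"x": 0,"y": 0,"z": 0.5,"ax": 0,"ay": 0,"az": 0.2,"hand": 60},
  {"x": 0,"y": 0,"z": 1.0,"ax": 0,"ay": 0,"az": 0.2,"hand": 60},
  {"x": 0,"y": 0,"z": 1.3,"ax": 0,"ay": 0,"az": 0.2,"hand": 60},
  {"x": 0,"y": 0,"z": 1.44,"ax": 0,"ay": 0,"az": 0.2,"hand": 60},
  {"x": 0,"y": 0,"z": 1.44,"ax": 0,"ay": 0,"az": 0.2,"hand": 60},
  {"x": 0,"y": 0,"z": 1.44,"ax": 0,"ay": 0,"az": 0.2,"hand": 40},
])

```text
clock: 3.0
eef_pos: [545.9, 208.3, 109.0]
tcp_rot: [-3.141, -0.001, -0.482]
contact_force: [-0.3, 0.7, -0.2]
opening: 0.55
grasp_force: 0.0
```

Call:
drive_tool([
  {"x": 0,"y": 0,"z": 0,"ax": 0,"ay": 0,"az": 0,"hand": 10},
  {"x": 0,"y": 0,"z": 0,"ax": 0,"ay": 0,"az": 0,"hand": 10},
  {"x": 0,"y": 0,"z": 0,"ax": 0,"ay": 0,"az": 0,"hand": 10},
  {"x": 0,"y": 0,"z": 0,"ax": 0,"ay": 0,"az": 0,"hand": 10},
  {"x": 0,"y": 0,"z": 0,"ax": 0,"ay": 0,"az": 0,"hand": 10},
  {"x": 0,"y": 0,"z": 0,"ax": 0,"ay": 0,"az": 0,"hand": 10},
], grip_force=30)

```text
clock: 3.6
eef_pos: [545.8, 208.1, 109.4]
tcp_rot: [-3.141, -0.001, -0.482]
contact_force: [-2.0, -1.8, 6.1]
opening: 0.204
grasp_force: 33.7
```

Run:
```python
from h import *
go([544.7,208,107],-27.5); s=monitor.sense();print(s["opening"]*85,s["grasp_force"])
a=imaging.grab_frame("scene")[130:240,260:390];b=imaging.grab_frame("top")[160:280,210:340]
cv2.imwrite("pics/grip.png",np.hstack([cv2.resize(x,(400,370),interpolation=cv2.INTER_CUBIC) for x in(a,b)])[:,:,::-1])
```

```text
shift [-0.019  0.012  0.048] turn [-0.005 -0.008 -0.02 ] clock 3.6 q [ 0.36  0.43  1.82 -0.    0.89  2.41] pos [545.8 208.1 109.4] yaw -27.6 tz [-0.312  0.29   0.002] F [-2.  -1.8  6.1]
17.324545131830963 33.66053760051727
```

View pics/grip.png

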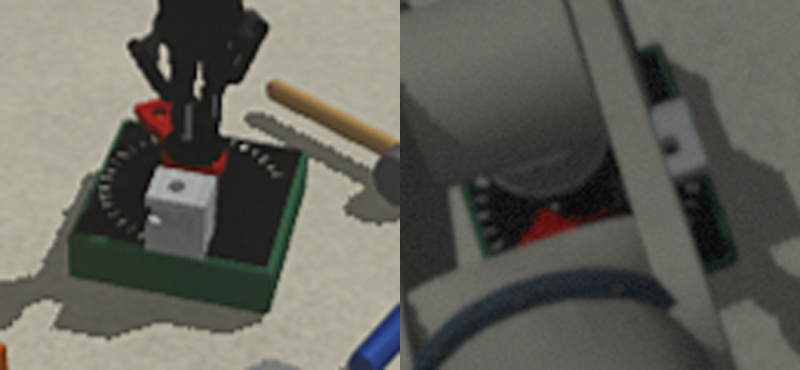

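Left view: the fingers straddle the knob bar, with the red arm at (155,115) clear of them. The bar reads 17.3 mm wide and there is almost no twist. Now turning it CCW.

Call:
drive_tool([
  {"x": 0,"y": 0,"z": 0,"ax": 0,"ay": 0,"az": -1,"hand": 10},
  {"x": 0,"y": 0,"z": 0,"ax": 0,"ay": 0,"az": -2,"hand": 10},
  {"x": 0,"y": 0,"z": 0,"ax": 0,"ay": 0,"az": -3,"hand": 10},
  {"x": 0,"y": 0,"z": 0,"ax": 0,"ay": 0,"az": -4,"hand": 10},
  {"x": 0,"y": 0,"z": 0,"ax": 0,"ay": 0,"az": -5,"hand": 10},
  {"x": 0,"y": 0,"z": 0,"ax": 0,"ay": 0,"az": -6,"hand": 10},
  {"x": 0,"y": 0,"z": 0,"ax": 0,"ay": 0,"az": -7,"hand": 10},
  {"x": 0,"y": 0,"z": 0,"ax": 0,"ay": 0,"az": -8,"hand": 10},
])

```text
clock: 4.5
eef_pos: [545.9, 209.0, 109.4]
tcp_rot: [-3.14, -0.002, 0.359]
contact_force: [-2.4, 2.9, 5.1]
opening: 0.204
grasp_force: 33.5
```

```bash
python3 -c "
from h import *
go([545.8,208.1,109.4],112)"
```

```text
shift [-0.007  0.017 -0.   ] turn [ 5.0000e-03 -2.1000e-02 -1.5234e+01] clock 4.5 q [0.36 0.43 1.82 0.   0.88 1.57] pos [545.9 209.  109.4] yaw 20.6 tz [ 0.667  0.392 -0.056] F [-2.4  2.9  5.1]
```

Call:
drive_tool([
  {"x": 0,"y": 0,"z": 0,"ax": 0,"ay": 0,"az": -1,"hand": 10},
  {"x": 0,"y": 0,"z": 0,"ax": 0,"ay": 0,"az": -2,"hand": 10},
  {"x": 0,"y": 0,"z": 0,"ax": 0,"ay": 0,"az": -3,"hand": 10},
  {"x": 0,"y": 0,"z": 0,"ax": 0,"ay": 0,"az": -4,"hand": 10},
  {"x": 0,"y": 0,"z": 0,"ax": 0,"ay": 0,"az": -5,"hand": 10},
  {"x": 0,"y": 0,"z": 0,"ax": 0,"ay": 0,"az": -6,"hand": 10},
  {"x": 0,"y": 0,"z": 0,"ax": 0,"ay": 0,"az": -7,"hand": 10},
  {"x": 0,"y": 0,"z": 0,"ax": 0,"ay": 0,"az": -8,"hand": 10},
])

```text
clock: 5.3
eef_pos: [545.1, 209.6, 109.4]
tcp_rot: [-3.141, -0.002, 1.197]
contact_force: [-5.4, 7.1, 6.6]
opening: 0.203
grasp_force: 33.8
```

```bash
python3 -c "
from h import *
go([545.8,208.1,109.4],112)"
```

```text
shift [-0.024  0.024 -0.   ] turn [-1.000e-03 -2.400e-02 -7.237e+00] clock 5.3 q [0.36 0.43 1.82 0.   0.89 0.74] pos [545.1 209.6 109.4] yaw 68.6 tz [ 1.244  1.025 -0.061] F [-5.4  7.1  6.6]
```

Call:
drive_tool([
  {"x": 0.02,"y": -0.02,"z": 0,"ax": 0,"ay": 0,"az": -0.7,"hand": 10},
  {"x": 0.02,"y": -0.02,"z": 0,"ax": 0,"ay": 0,"az": -1.4,"hand": 10},
  {"x": 0.02,"y": -0.02,"z": 0,"ax": 0,"ay": 0,"az": -2.1,"hand": 10},
  {"x": 0.02,"y": -0.02,"z": 0,"ax": 0,"ay": 0,"az": -2.8,"hand": 10},
  {"x": 0.02,"y": -0.02,"z": 0,"ax": 0,"ay": 0,"az": -3.5,"hand": 10},
  {"x": 0.02,"y": -0.02,"z": 0,"ax": 0,"ay": 0,"az": -4.2,"hand": 10},
  {"x": 0.02,"y": -0.02,"z": 0,"ax": 0,"ay": 0,"az": -5,"hand": 10},
  {"x": 0.02,"y": -0.02,"z": 0,"ax": 0,"ay": 0,"az": -5.8,"hand": 10},
])

```text
clock: 6.1
eef_pos: [544.3, 209.9, 109.3]
tcp_rot: [-3.141, -0.001, 1.804]
contact_force: [-6.2, 0.5, 9.6]
opening: 0.208
grasp_force: 34.0
```

```bash
python3 -c "
from h import *
go([545.8,208.1,109.4],112)"
```

```text
shift [-0.042  0.021 -0.002] turn [-0.006 -0.009 -1.441] clock 6.1 q [0.36 0.43 1.82 0.   0.89 0.13] pos [544.3 209.9 109.3] yaw 103.4 tz [ 0.177  1.097 -0.052] F [-6.2  0.5  9.6]
```

Call:
drive_tool([
  {"x": 0.02,"y": 0,"z": 0,"ax": 0,"ay": 0,"az": -0.5,"hand": 10},
  {"x": 0.02,"y": 0,"z": 0,"ax": 0,"ay": 0,"az": -1,"hand": 10},
  {"x": 0.02,"y": 0,"z": 0,"ax": 0,"ay": 0,"az": -1.5,"hand": 10},
  {"x": 0.02,"y": 0,"z": 0,"ax": 0,"ay": 0,"az": -1.5,"hand": 10},
])

```text
clock: 6.5
eef_pos: [544.1, 210.0, 109.4]
tcp_rot: [-3.141, 0.0, 1.96]
contact_force: [-4.1, -3.2, 9.6]
opening: 0.204
grasp_force: 34.2
```

Call:
drive_tool([
  {"x": 0,"y": 0,"z": 0,"ax": 0,"ay": 0,"az": -0.5,"hand": 10},
  {"x": 0,"y": 0,"z": 0,"ax": 0,"ay": 0,"az": -1,"hand": 10},
  {"x": 0,"y": 0,"z": 0,"ax": 0,"ay": 0,"az": -1,"hand": 10},
])

```text
clock: 6.8
eef_pos: [544.0, 209.9, 109.3]
tcp_rot: [-3.14, 0.0, 2.064]
contact_force: [-5.6, -2.9, 10.1]
opening: 0.204
grasp_force: 34.2
```

```bash
python3 -c "
from h import *
go([545.8,208.1,109.4],112)"
```

```text
shift [-0.049  0.015 -0.001] turn [-0.013  0.002  1.046] clock 6.8 q [ 0.37  0.43  1.82 -0.    0.89 -0.13] pos [544.  209.9 109.3] yaw 118.3 tz [-0.687  0.994 -0.072] F [-5.6 -2.9 10.1]
```

Call:
drive_tool([
  {"x": 0,"y": 0,"z": 0,"ax": 0,"ay": 0,"az": -0.5,"hand": 10},
  {"x": 0,"y": 0,"z": 0,"ax": 0,"ay": 0,"az": -1,"hand": 10},
  {"x": 0,"y": 0,"z": 0,"ax": 0,"ay": 0,"az": -1,"hand": 10},
])

```text
clock: 7.1
eef_pos: [543.9, 209.9, 109.3]
tcp_rot: [-3.14, -0.0, 2.169]
contact_force: [-4.9, -3.7, 11.0]
opening: 0.205
grasp_force: 34.3
```

```bash
python3 -c "
from h import *
go([545.8,208.1,109.4],112)"
```

```text
shift [-0.05   0.012 -0.001] turn [-1.500e-02  1.000e-03  2.045e+00] clock 7.1 q [ 0.37  0.43  1.82 -0.    0.89 -0.23] pos [543.9 209.9 109.3] yaw 124.3 tz [-0.736  1.009 -0.11 ] F [-4.9 -3.7 11. ]
```

Call:
drive_tool([
  {"x": 0,"y": 0,"z": 0,"ax": 0,"ay": 0,"az": -0.5,"hand": 10},
  {"x": 0,"y": 0,"z": 0,"ax": 0,"ay": 0,"az": -1,"hand": 10},
  {"x": 0,"y": 0,"z": 0,"ax": 0,"ay": 0,"az": -1,"hand": 10},
])

```text
clock: 7.4
eef_pos: [543.8, 209.8, 109.3]
tcp_rot: [-3.14, -0.0, 2.274]
contact_force: [-5.0, -4.4, 11.0]
opening: 0.203
grasp_force: 34.4
```

Run:
```python
from h import *
go([545.8,208.1,109.4],112)
a=imaging.grab_frame("scene")[130:240,260:390];b=imaging.grab_frame("top")[160:280,210:340]
cv2.imwrite("pics/stop.png",np.hstack([cv2.resize(x,(400,370),interpolation=cv2.INTER_CUBIC) for x in(a,b)])[:,:,::-1])
```

```text
shift [-0.051  0.009 -0.001] turn [-0.018  0.     3.045] clock 7.4 q [ 0.37  0.43  1.82 -0.    0.89 -0.34] pos [543.8 209.8 109.3] yaw 130.3 tz [-0.823  1.093 -0.141] F [-5.  -4.4 11. ]
```

View pics/stop.png

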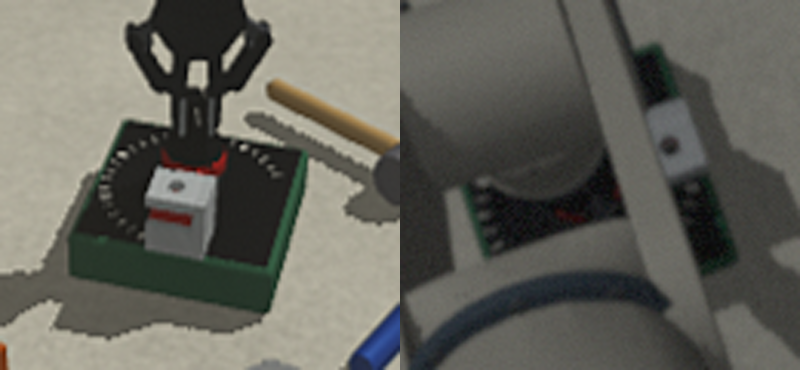

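The arm is in the fork: red shows in the gap at (170,215) in the left view. Torque climbed along the spring's slope to 0.14 N m, a twist of about 0.28 rad, so the arm is home. I'll ease off the twist, then release.

Call:
drive_tool([
  {"x": 0,"y": 0,"z": 0,"ax": 0,"ay": 0,"az": 0.8,"hand": 10},
  {"x": 0,"y": 0,"z": 0,"ax": 0,"ay": 0,"az": 1.6,"hand": 10},
  {"x": 0,"y": 0,"z": 0,"ax": 0,"ay": 0,"az": 2.0,"hand": 10},
  {"x": 0,"y": 0,"z": 0,"ax": 0,"ay": 0,"az": 2.0,"hand": 60},
  {"x": 0,"y": 0,"z": 0,"ax": 0,"ay": 0,"az": 2.0,"hand": 60},
  {"x": 0,"y": 0,"z": 0,"ax": 0,"ay": 0,"az": 2.0,"hand": 60},
  {"x": 0,"y": 0,"z": 0,"ax": 0,"ay": 0,"az": 2.0,"hand": 60},
])

```text
clock: 8.2
eef_pos: [544.7, 210.5, 108.3]
tcp_rot: [3.141, 0.0, 2.063]
contact_force: [-0.2, 0.2, 0.0]
opening: 0.702
grasp_force: 0.0
```

Call:
drive_tool([
  {"x": 0,"y": 0,"z": -0.8,"ax": 0,"ay": 0,"az": 0,"hand": 60},
  {"x": 0,"y": 0,"z": -1.8,"ax": 0,"ay": 0,"az": 0,"hand": 60},
  {"x": 0,"y": 0,"z": -1.8,"ax": 0,"ay": 0,"az": 0,"hand": 60},
])

```text
clock: 8.5
eef_pos: [548.3, 211.9, 204.7]
tcp_rot: [3.131, 0.001, 2.063]
contact_force: [0.9, 0.2, 0.1]
opening: 0.698
grasp_force: 0.0
```

Run:
```python
from h import *
go([521,-96.5,190],90)
```

```text
shift [-5.177 -3.398  0.267] turn [ 0.098 -0.012  4.699] clock 8.5 q [ 0.37  0.32  1.75  0.    1.07 -0.13] pos [548.3 211.9 204.7] yaw 118.2 tz [ 0.047 -0.009 -0.008] F [0.9 0.2 0.1]
```

Run:
```python
from h import *
go([521,-96.5,160],90)
s=imaging.grab_frame("scene");t=imaging.grab_frame("top")
for nm,lo,hi in(("yel",(22,100,60),(36,255,255)),("cyan",(86,100,40),(100,255,255)),("grn",(60,120,60),(75,255,255))):
    R={}
    for n,i in(("scene",s),("top",t)):
        R[n]=[(c.round(1),st.tolist()) for m,st,c in comps(i,lo,hi,25) if 180<c[0]<470 and c[1]>130];print(nm,n,R[n])
    for a,_ in R["scene"]:
        for b,_ in R["top"]:
            print(nm,a,b,tri(a,b))
for m,st,c in comps(t,(22,100,60),(36,255,255),25): print(onz("top",c,97))
sq=np.array([[x,y,z] for z in(100,66) for x in(-11,11) for y in(-11,11)])
for u in((521,-96.5),(520,-96.5)):
  print([proj("top",(u[0]+a,u[1]+b,z)).round(1).tolist() for a,b,z in sq])
# fork hole subpixel: dark centroid in bright top face
for n,u,z in(("top",(297.5,207.1),103),("scene",(317.5,185.2),103)):
    f=(t if n=="top" else s);g=cv2.cvtColor(f,cv2.COLOR_RGB2GRAY).astype(float);x,y=int(u[0]+.5),int(u[1]+.5);p=g[y-4:y+5,x-5:x+6];w=np.clip(np.percentile(p,60)-10-p,0,None);yy,xx=np.mgrid[y-4:y+5,x-5:x+6]
    k=((xx-u[0])**2+(yy-u[1])**2)<22;w=w*k;c=((w*xx).sum()/w.sum(),(w*yy).sum()/w.sum());print(n,c,onz(n,c,103))
```

```text
shift [-5.177 -3.404  0.867] turn [ 0.098 -0.012  4.699] clock 8.5 q [ 0.37  0.32  1.75  0.    1.07 -0.13] pos [548.3 211.9 204.7] yaw 118.2 tz [ 0.047 -0.009 -0.008] F [0.9 0.2 0.1]
yel scene [(array([242.7, 227.9]), [237, 220, 12, 17, 168])]
yel top [(array([398.1, 232.4]), [392, 227, 13, 11, 117])]
yel [242.7 227.9] [398.1 232.4] (array([519.99615154, -97.0877287 ,  85.46979221]), np.float64(1.8516939231083125))
cyan scene [(array([228.9, 218.2]), [223, 207, 12, 27, 166])]
cyan top [(array([385.6, 265. ]), [379, 260, 13, 11, 98])]
cyan [228.9 218.2] [385.6 265. ] (array([444.50308745, -71.04413295,  61.86741032]), np.float64(0.9989411723739039))
grn scene [(array([209.9, 223.8]), [203, 218, 12, 17, 83])]
grn top [(array([412.2, 269.4]), [406, 265, 12, 10, 77])]
grn [209.9 223.8] [412.2 269.4] (array([ 436.35135835, -129.70544963,   77.7439219 ]), np.float64(1.6729608617435667))
[519.46366992 -94.25806572  97.        ]
[[404.1, 236.5], [394.7, 236.2], [404.0, 227.0], [394.6, 226.7], [401.1, 237.8], [392.0, 237.6], [401.1, 228.7], [391.9, 228.4]]
[[404.1, 236.9], [394.7, 236.6], [404.0, 227.4], [394.6, 227.2], [401.1, 238.2], [392.0, 238.0], [401.1, 229.1], [391.9, 228.8]]
top (np.float64(297.10759493670884), np.float64(207.04249547920435)) [571.48529406 142.1555081  103.        ]
scene (np.float64(316.93640350877195), np.float64(185.00109649122808)) [570.53997124 141.32662436 103.        ]
```

Call:
drive_tool([
  {"x": -5.2,"y": -3.4,"z": 0.9,"ax": 0.1,"ay": 0,"az": 4.7,"hand": 45},
  {"x": -5.2,"y": -3.4,"z": 0.9,"ax": 0.1,"ay": 0,"az": 4.7,"hand": 45},
  {"x": -5.2,"y": -3.4,"z": 0.9,"ax": 0.1,"ay": 0,"az": 4.7,"hand": 45},
  {"x": -5.2,"y": -3.4,"z": 0.9,"ax": 0.1,"ay": 0,"az": 4.7,"hand": 45},
  {"x": -5.2,"y": -3.4,"z": 0.9,"ax": 0.1,"ay": 0,"az": 4.7,"hand": 45},
  {"x": -5.2,"y": -3.4,"z": 0.9,"ax": 0.1,"ay": 0,"az": 4.7,"hand": 45},
  {"x": -5.2,"y": -3.4,"z": 0.9,"ax": 0.1,"ay": 0,"az": 4.7,"hand": 45},
  {"x": -5.2,"y": -3.4,"z": 0.9,"ax": 0.1,"ay": 0,"az": 4.7,"hand": 45},
])

```text
clock: 9.4
eef_pos: [516.2, -100.7, 151.7]
tcp_rot: [-3.129, 0.002, 1.567]
contact_force: [-0.4, -0.1, -0.2]
opening: 0.533
grasp_force: 0.0
```

Call:
drive_tool([
  {"x": 0,"y": 0,"z": 0,"ax": 0,"ay": 0,"az": 0,"hand": 45},
  {"x": 0,"y": 0,"z": 0,"ax": 0,"ay": 0,"az": 0,"hand": 45},
  {"x": 0,"y": 0,"z": 0,"ax": 0,"ay": 0,"az": 0,"hand": 45},
])

```text
clock: 9.7
eef_pos: [517.7, -97.8, 153.4]
tcp_rot: [-3.132, 0.002, 1.572]
contact_force: [0.5, 0.2, 0.1]
opening: 0.525
grasp_force: 0.0
```

Run:
```python
from h import *
go([520,-97,72],90)
s=imaging.grab_frame("scene");t=imaging.grab_frame("top")
a=s[130:240,260:390];b=t[160:280,210:340]
cv2.imwrite("pics/home.png",np.hstack([cv2.resize(x,(400,370),interpolation=cv2.INTER_CUBIC) for x in(a,b)])[:,:,::-1])
```

```text
shift [0.019 0.062 1.627] turn [-0.096  0.023  0.012] clock 9.7 q [-0.19  0.3   1.91 -0.01  0.94 -0.18] pos [517.7 -97.8 153.4] yaw 90.1 tz [ 0.023 -0.058  0.012] F [0.5 0.2 0.1]
```

View pics/home.png

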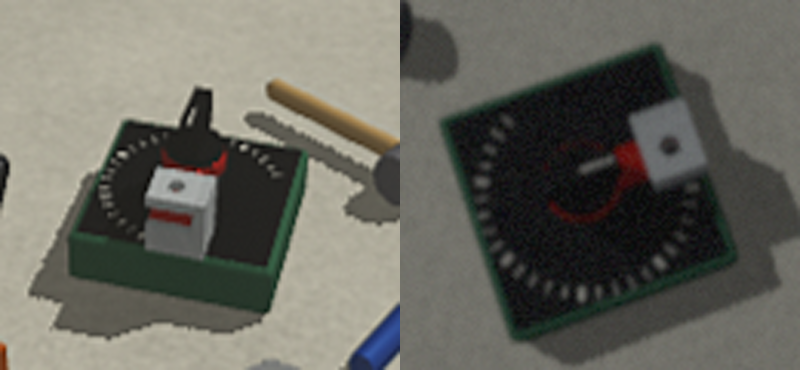

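The arm sits home in the fork after release: in the right view the red arm meets the fork at (635,165), with the fork hole at (668,146). Now descending on the pin.

Call:
drive_tool([
  {"x": 0.02,"y": 0.06,"z": 0.5,"ax": -0.1,"ay": 0.02,"az": 0,"hand": 45},
  {"x": 0.02,"y": 0.06,"z": 1.0,"ax": -0.1,"ay": 0.02,"az": 0,"hand": 45},
  {"x": 0.02,"y": 0.06,"z": 1.4,"ax": -0.1,"ay": 0.02,"az": 0,"hand": 45},
  {"x": 0.02,"y": 0.06,"z": 1.63,"ax": -0.1,"ay": 0.02,"az": 0,"hand": 45},
  {"x": 0.02,"y": 0.06,"z": 1.63,"ax": -0.1,"ay": 0.02,"az": 0,"hand": 45},
  {"x": 0.02,"y": 0.06,"z": 1.63,"ax": -0.1,"ay": 0.02,"az": 0,"hand": 45},
])

```text
clock: 10.4
eef_pos: [520.2, -98.1, 72.3]
tcp_rot: [3.141, 0.001, 1.571]
contact_force: [-0.4, 0.7, 1.1]
opening: 0.531
grasp_force: 0.0
```

Call:
drive_tool([
  {"x": 0,"y": 0,"z": 0,"ax": 0,"ay": 0,"az": 0,"hand": 14},
  {"x": 0,"y": 0,"z": 0,"ax": 0,"ay": 0,"az": 0,"hand": 14},
  {"x": 0,"y": 0,"z": 0,"ax": 0,"ay": 0,"az": 0,"hand": 14},
  {"x": 0,"y": 0,"z": 0,"ax": 0,"ay": 0,"az": 0,"hand": 14},
  {"x": 0,"y": 0,"z": 0,"ax": 0,"ay": 0,"az": 0,"hand": 14},
], grip_force=20)

```text
clock: 10.9
eef_pos: [520.5, -98.3, 72.9]
tcp_rot: [3.139, 0.001, 1.57]
contact_force: [-1.6, 1.4, 7.5]
opening: 0.263
grasp_force: 20.6
```

Run:
```python
from h import *
go([520,-97,72],90);print(monitor.sense()["opening"]*85.4)
```

```text
shift [ 0.027 -0.011  0.018] turn [ 0.021  0.006 -0.005] clock 10.9 q [-0.19  0.42  1.96 -0.    0.76 -0.19] pos [520.5 -98.3  72.9] yaw 90.0 tz [ 0.163  0.145 -0.015] F [-1.6  1.4  7.5]
22.449064015109055
```

Call:
drive_tool([
  {"x": 0,"y": 0,"z": 0,"ax": 0,"ay": 0,"az": 0,"hand": 42},
  {"x": 0,"y": 0,"z": 0,"ax": 0,"ay": 0,"az": 0,"hand": 42},
  {"x": 0,"y": 0,"z": 0,"ax": 0,"ay": 0,"az": 0,"hand": 42},
  {"x": 0,"y": 0,"z": -0.3,"ax": 0,"ay": 0,"az": -1,"hand": 42},
  {"x": 0,"y": 0,"z": -0.3,"ax": 0,"ay": 0,"az": -8,"hand": 42},
  {"x": 0,"y": 0,"z": -0.3,"ax": 0,"ay": 0,"az": -8,"hand": 42},
  {"x": 0,"y": 0,"z": -0.3,"ax": 0,"ay": 0,"az": -8,"hand": 42},
  {"x": 0,"y": 0,"z": -0.3,"ax": 0,"ay": 0,"az": -8,"hand": 42},
])

```text
clock: 11.7
eef_pos: [519.6, -98.2, 86.8]
tcp_rot: [-3.142, 0.0, 2.281]
contact_force: [0.9, -0.5, 0.0]
opening: 0.494
grasp_force: 0.0
```

Call:
drive_tool([
  {"x": 0,"y": 0,"z": 0,"ax": 0,"ay": 0,"az": -9,"hand": 42},
  {"x": 0,"y": 0,"z": 0,"ax": 0,"ay": 0,"az": -9,"hand": 42},
  {"x": 0,"y": 0,"z": 0,"ax": 0,"ay": 0,"az": -9,"hand": 42},
  {"x": 0,"y": 0,"z": 0,"ax": 0,"ay": 0,"az": -9,"hand": 42},
  {"x": 0,"y": 0,"z": 0,"ax": 0,"ay": 0,"az": -9,"hand": 42},
  {"x": 0,"y": 0,"z": 0,"ax": 0,"ay": 0,"az": -9,"hand": 42},
  {"x": 0,"y": 0,"z": 0,"ax": 0,"ay": 0,"az": -9,"hand": 42},
])

```text
clock: 12.4
eef_pos: [519.6, -98.2, 86.7]
tcp_rot: [-3.141, 0.0, -3.06]
contact_force: [0.0, -0.6, 0.6]
opening: 0.488
grasp_force: 0.0
```

Run:
```python
from h import *
go([520.5,-98,72.5],180);print(monitor.sense()["opening"]*85.4)
```

```text
shift [-0.019  0.003  0.284] turn [-0.004  0.001  0.777] clock 12.4 q [-0.19  0.39  1.96 -0.    0.79 -1.84] pos [519.6 -98.2  86.7] yaw -175.3 tz [ 0.03  -0.006 -0.008] F [ 0.  -0.6  0.6]
41.70508691586668
```

Call:
drive_tool([
  {"x": -0.02,"y": 0,"z": 0,"ax": 0,"ay": 0,"az": 0.78,"hand": 42},
  {"x": -0.02,"y": 0,"z": 0.2,"ax": 0,"ay": 0,"az": 0.78,"hand": 42},
  {"x": -0.02,"y": 0,"z": 0.29,"ax": 0,"ay": 0,"az": 0.78,"hand": 42},
  {"x": -0.02,"y": 0,"z": 0.29,"ax": 0,"ay": 0,"az": 0.78,"hand": 14},
  {"x": -0.02,"y": 0,"z": 0.29,"ax": 0,"ay": 0,"az": 0.78,"hand": 14},
  {"x": -0.02,"y": 0,"z": 0.29,"ax": 0,"ay": 0,"az": 0.78,"hand": 14},
  {"x": -0.02,"y": 0,"z": 0.29,"ax": 0,"ay": 0,"az": 0.78,"hand": 14},
  {"x": -0.02,"y": 0,"z": 0.29,"ax": 0,"ay": 0,"az": 0.78,"hand": 14},
], grip_force=50)

```text
clock: 13.2
eef_pos: [520.7, -98.1, 72.4]
tcp_rot: [-3.141, 0.0, 3.136]
contact_force: [-0.3, 0.5, -0.8]
opening: 0.25
grasp_force: 49.1
```

Call:
drive_tool([
  {"x": 0,"y": 0,"z": 0,"ax": 0,"ay": 0,"az": 0,"hand": 14},
  {"x": 0,"y": 0,"z": -0.5,"ax": 0,"ay": 0,"az": 0,"hand": 14},
  {"x": 0,"y": 0,"z": -1.2,"ax": 0,"ay": 0,"az": 0,"hand": 14},
  {"x": 0,"y": 0,"z": -2,"ax": 0,"ay": 0,"az": 0,"hand": 14},
  {"x": 0,"y": 0,"z": -2.4,"ax": 0,"ay": 0,"az": 0,"hand": 14},
  {"x": 0,"y": 0,"z": -2.4,"ax": 0,"ay": 0,"az": 0,"hand": 14},
])

```text
clock: 13.8
eef_pos: [522.7, -98.5, 195.6]
tcp_rot: [-3.14, 0.006, 3.136]
contact_force: [-0.6, 0.2, -1.7]
opening: 0.249
grasp_force: 49.3
```

Run:
```python
from h import *
go([571.8,142,192],112.5);print(monitor.sense()["opening"]*85.4)
```

```text
shift [-0.954  4.816  0.071] turn [ 0.022  0.063 11.196] clock 13.8 q [-0.19  0.24  1.87 -0.    1.02 -1.75] pos [522.7 -98.5 195.6] yaw 179.7 tz [ 0.045  0.023 -0.027] F [-0.6  0.2 -1.7]
21.273863112729863
```

Call:
drive_tool([
  {"x": -0.95,"y": 4.8,"z": 0.05,"ax": 0,"ay": 0.06,"az": 11.2,"hand": 14},
  {"x": -0.95,"y": 4.8,"z": 0.05,"ax": 0,"ay": 0.06,"az": 11.2,"hand": 14},
  {"x": -0.95,"y": 4.8,"z": 0.05,"ax": 0,"ay": 0.06,"az": 11.2,"hand": 14},
  {"x": -0.95,"y": 4.8,"z": 0.05,"ax": 0,"ay": 0.06,"az": 11.2,"hand": 14},
  {"x": -0.95,"y": 4.8,"z": 0.05,"ax": 0,"ay": 0.06,"az": 11.2,"hand": 14},
  {"x": -0.95,"y": 4.8,"z": 0.05,"ax": 0,"ay": 0.06,"az": 11.2,"hand": 14},
  {"x": -0.95,"y": 4.8,"z": 0.05,"ax": 0,"ay": 0.06,"az": 11.2,"hand": 14},
  {"x": -0.95,"y": 4.8,"z": 0.05,"ax": 0,"ay": 0.06,"az": 11.2,"hand": 14},
])

```text
clock: 14.6
eef_pos: [568.7, 142.4, 187.9]
tcp_rot: [-3.136, -0.005, 1.988]
contact_force: [0.2, -0.9, -0.8]
opening: 0.251
grasp_force: 49.5
```

Call:
drive_tool([
  {"x": 0,"y": 0,"z": 0,"ax": 0,"ay": 0,"az": 0,"hand": 14},
  {"x": 0,"y": 0,"z": 0,"ax": 0,"ay": 0,"az": 0,"hand": 14},
  {"x": 0,"y": 0,"z": 0,"ax": 0,"ay": 0,"az": 0,"hand": 14},
])

```text
clock: 14.9
eef_pos: [569.3, 141.3, 189.2]
tcp_rot: [-3.138, -0.004, 1.996]
contact_force: [0.6, -0.2, -1.7]
opening: 0.246
grasp_force: 49.5
```

Run:
```python
from h import *
go([571.8,142,172],112.5)
```

```text
shift [-0.01   0.052  0.344] turn [-0.035 -0.042  0.309] clock 14.9 q [ 0.24  0.34  1.75  0.    1.05 -0.19] pos [569.3 141.3 189.2] yaw 114.4 tz [-0.046 -0.046  0.003] F [ 0.6 -0.2 -1.7]
```

Call:
drive_tool([
  {"x": -0.01,"y": 0.052,"z": 0.2,"ax": -0.035,"ay": -0.04,"az": 0.3,"hand": 14},
  {"x": -0.01,"y": 0.052,"z": 0.36,"ax": -0.035,"ay": -0.04,"az": 0.3,"hand": 14},
  {"x": -0.01,"y": 0.052,"z": 0.36,"ax": -0.035,"ay": -0.04,"az": 0.3,"hand": 14},
  {"x": -0.01,"y": 0.052,"z": 0.36,"ax": -0.035,"ay": -0.04,"az": 0.3,"hand": 14},
])

```text
clock: 15.3
eef_pos: [571.8, 142.1, 171.5]
tcp_rot: [-3.142, -0.0, 1.963]
contact_force: [0.4, -0.3, -1.6]
opening: 0.245
grasp_force: 49.5
```

Run:
```python
from h import *
go([571.8,142,160],112.5)
s=imaging.grab_frame("scene");t=imaging.grab_frame("top")
p=monitor.sense()["eef_pos"];
for z in(108,103): print(z,proj("scene",[p[0],p[1],z]))
print("hole",proj("scene",[571.8,142,103]))
cv2.imwrite("pics/above.png",cv2.resize(s[135:215,270:370],(800,600),interpolation=cv2.INTER_CUBIC)[:,:,::-1])
```

```text
shift [-0.002 -0.002  0.231] turn [-0.001 -0.002 -0.009] clock 15.3 q [ 0.24  0.36  1.77  0.    1.01 -0.15] pos [571.8 142.1 171.5] yaw 112.4 tz [ 0.032 -0.029  0.044] F [ 0.4 -0.3 -1.6]
108 [317.67601605 183.55089207]
103 [317.63252286 185.06324556]
hole [317.45865757 185.05174612]
```

View pics/above.png

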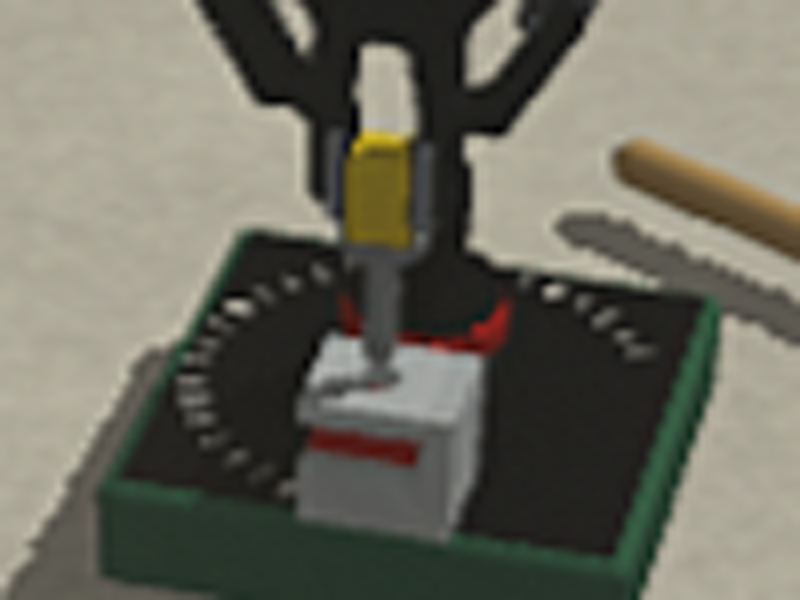

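The tip at (378,372) is just above the fork hole at (383,380), so the pin is upright and aligned. Lowering gently.

Call:
drive_tool([
  {"x": 0,"y": 0,"z": 0.1,"ax": 0,"ay": 0,"az": 0,"hand": 14},
  {"x": 0,"y": 0,"z": 0.18,"ax": 0,"ay": 0,"az": 0,"hand": 14},
  {"x": 0,"y": 0,"z": 0.24,"ax": 0,"ay": 0,"az": 0,"hand": 14},
  {"x": 0,"y": 0,"z": 0.28,"ax": 0,"ay": 0,"az": 0,"hand": 14},
  {"x": 0,"y": 0,"z": 0.28,"ax": 0,"ay": 0,"az": 0,"hand": 14},
])

```text
clock: 15.9
eef_pos: [571.8, 142.2, 157.3]
tcp_rot: [-3.142, -0.0, 1.961]
contact_force: [0.2, -0.3, -1.4]
opening: 0.247
grasp_force: 49.5
```

Call:
drive_tool([
  {"x": 0,"y": 0,"z": 0.08,"ax": 0,"ay": 0,"az": 0,"hand": 14},
  {"x": 0,"y": 0,"z": 0.16,"ax": 0,"ay": 0,"az": 0,"hand": 14},
  {"x": 0,"y": 0,"z": 0.22,"ax": 0,"ay": 0,"az": 0,"hand": 14},
  {"x": 0,"y": 0,"z": 0.28,"ax": 0,"ay": 0,"az": 0,"hand": 14},
  {"x": 0,"y": 0,"z": 0.28,"ax": 0,"ay": 0,"az": 0,"hand": 14},
])

```text
clock: 16.4
eef_pos: [571.8, 142.2, 143.2]
tcp_rot: [-3.141, -0.0, 1.961]
contact_force: [-0.5, 0.0, -0.4]
opening: 0.244
grasp_force: 49.5
```

Call:
drive_tool([
  {"x": 0,"y": 0,"z": 0.08,"ax": 0,"ay": 0,"az": 0,"hand": 14},
  {"x": 0,"y": 0,"z": 0.16,"ax": 0,"ay": 0,"az": 0,"hand": 14},
  {"x": 0,"y": 0,"z": 0.22,"ax": 0,"ay": 0,"az": 0,"hand": 14},
  {"x": 0,"y": 0,"z": 0.28,"ax": 0,"ay": 0,"az": 0,"hand": 14},
  {"x": 0,"y": 0,"z": 0.28,"ax": 0,"ay": 0,"az": 0,"hand": 14},
])

```text
clock: 16.9
eef_pos: [571.8, 142.2, 129.2]
tcp_rot: [-3.141, -0.0, 1.961]
contact_force: [-1.0, -1.1, -1.5]
opening: 0.246
grasp_force: 49.5
```

Call:
drive_tool([
  {"x": 0,"y": 0,"z": 0.08,"ax": 0,"ay": 0,"az": 0,"hand": 14},
  {"x": 0,"y": 0,"z": 0.16,"ax": 0,"ay": 0,"az": 0,"hand": 14},
  {"x": 0,"y": 0,"z": 0.22,"ax": 0,"ay": 0,"az": 0,"hand": 14},
  {"x": 0,"y": 0,"z": 0.25,"ax": 0,"ay": 0,"az": 0,"hand": 14},
  {"x": 0,"y": 0,"z": 0.27,"ax": 0,"ay": 0,"az": 0,"hand": 14},
  {"x": 0,"y": 0,"z": 0.28,"ax": 0,"ay": 0,"az": 0,"hand": 14},
  {"x": 0,"y": 0,"z": 0.28,"ax": 0,"ay": 0,"az": 0,"hand": 14},
])

```text
clock: 17.6
eef_pos: [572.1, 142.3, 115.8]
tcp_rot: [3.141, -0.0, 1.961]
contact_force: [0.7, -0.3, -0.5]
opening: 0.252
grasp_force: 49.5
```

Call:
drive_tool([
  {"x": 0,"y": 0,"z": 0.01,"ax": 0,"ay": 0,"az": 0,"hand": 14},
  {"x": 0,"y": 0,"z": 0.02,"ax": 0,"ay": 0,"az": 0,"hand": 14},
  {"x": 0,"y": 0,"z": 0.03,"ax": 0,"ay": 0,"az": 0,"hand": 14},
  {"x": 0,"y": 0,"z": 0.03,"ax": 0,"ay": 0,"az": 0,"hand": 14},
])

```text
clock: 18.0
eef_pos: [572.2, 142.3, 114.7]
tcp_rot: [3.141, -0.0, 1.961]
contact_force: [-1.6, -0.3, 3.5]
opening: 0.246
grasp_force: 50.2
```

Call:
drive_tool([
  {"x": 0,"y": 0,"z": 0.01,"ax": 0,"ay": 0,"az": 0,"hand": 14},
  {"x": 0,"y": 0,"z": 0.02,"ax": 0,"ay": 0,"az": 0,"hand": 14},
  {"x": 0,"y": 0,"z": 0.02,"ax": 0,"ay": 0,"az": 0,"hand": 14},
])

```text
clock: 18.3
eef_pos: [572.2, 142.3, 114.6]
tcp_rot: [3.141, -0.0, 1.961]
contact_force: [-5.5, -1.4, 15.9]
opening: 0.249
grasp_force: 51.8
```

Seated: the force rose to 16 N with no further travel. Ease off, release and retreat.

Call:
drive_tool([
  {"x": 0,"y": 0,"z": -0.02,"ax": 0,"ay": 0,"az": 0,"hand": 14},
  {"x": 0,"y": 0,"z": -0.02,"ax": 0,"ay": 0,"az": 0,"hand": 45},
  {"x": 0,"y": 0,"z": -0.02,"ax": 0,"ay": 0,"az": 0,"hand": 45},
  {"x": 0,"y": 0,"z": -0.02,"ax": 0,"ay": 0,"az": 0,"hand": 45},
  {"x": 0,"y": 0,"z": -0.02,"ax": 0,"ay": 0,"az": 0,"hand": 45},
])

```text
clock: 18.8
eef_pos: [572.1, 142.3, 114.1]
tcp_rot: [3.141, -0.0, 1.961]
contact_force: [-0.1, 0.8, 0.6]
opening: 0.526
grasp_force: 0.0
```

Call:
drive_tool([
  {"x": 0,"y": 0,"z": -0.4,"ax": 0,"ay": 0,"az": 0,"hand": 45},
  {"x": 0,"y": 0,"z": -1.2,"ax": 0,"ay": 0,"az": 0,"hand": 45},
  {"x": 0,"y": 0,"z": -2.2,"ax": 0,"ay": 0,"az": 0,"hand": 45},
  {"x": 0,"y": 0,"z": -3,"ax": 0,"ay": 0,"az": 0,"hand": 45},
  {"x": 0,"y": 0,"z": -3,"ax": 0,"ay": 0,"az": 0,"hand": 45},
  {"x": 0,"y": 0,"z": -3,"ax": 0,"ay": 0,"az": 0,"hand": 45},
])

```text
clock: 19.4
eef_pos: [572.4, 142.3, 265.1]
tcp_rot: [3.139, 0.0, 1.961]
contact_force: [-0.5, -0.2, -0.8]
opening: 0.528
grasp_force: 0.0
```

Run:
```python
from h import *
s=imaging.grab_frame("scene")
print([proj("scene",[572,142,z]).round(1) for z in(109,143)],[c.round(1) for m,st,c in comps(s,(22,100,60),(36,255,255),25) if c[1]>130])
cv2.imwrite("pics/done.png",cv2.resize(s[135:215,270:370],(800,600),interpolation=cv2.INTER_CUBIC)[:,:,::-1])
```

```text
[array([317.6, 183.3]), array([317.9, 172.8])] [array([317.4, 177.6])]
```

View pics/done.png

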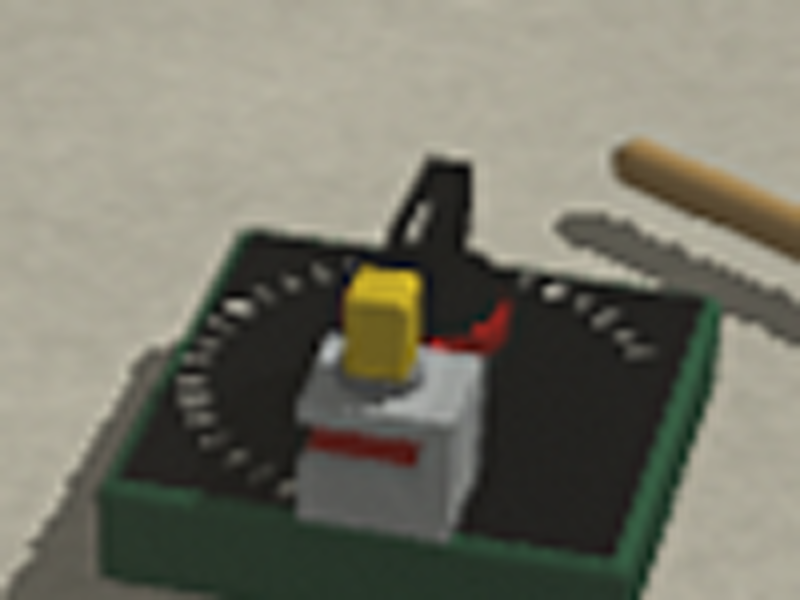

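The pin stands upright with its collar flush on the fork at (380,385), the handle is at the height expected for a seated pin, and the red arm is in the gap.

```bash
python3 -c "
from rig import r
print(r.sign_off())"
```

```text
the job is handed in; nothing more can be done
None
```

I turned the red arm home against the zero stop by the knob, pushed the yellow-handled steel pin down until its collar sat flush on the fork, and handed the job in at about 19.5 s with nothing else touched; no verdict was shown.

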